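Make up two mending kits

TASK

Make up two mending kits from the stock lying on the ironing board: put one thread reel and the round button pot into the tray with two compartments, and the other thread reel, the tape measure and the small brown carton with the label on top into the tray with three compartments. Put one thing in each compartment (any compartment of that tray), in its middle, flat on its floor and the same way up as it stood; leave the white jar and the flat green tin where they are.

Things in the scene. Friction and masses are not known exactly. Their poses are not given: they have to be found in the camera images.
- pair_tray: shallow tray with a grey floor and white walls and dividers, two compartments, 108 by 176 mm. Origin: under its centre, on the board. Compartments in a row along its y axis, each 100 mm (tray x) by 82 mm (tray y) inside. Floors 3 mm, tops of the 4 mm thick walls and dividers 9 mm above the board. Fixed. Compartment centres at tray y = -43 and +43 mm, x = 0.
- trio_tray: shallow tray with a grey floor and white walls and dividers, three compartments, 108 by 262 mm. Origin: under its centre, on the board. Compartments in a row along its y axis, each 100 mm (tray x) by 82 mm (tray y) inside. Floors 3 mm, tops of the 4 mm thick walls and dividers 9 mm above the board. Fixed. Compartment centres at tray y = -86, 0 and +86 mm, x = 0.
- reel_a_mid (a point): a white reel of sewing thread standing on end: 35 mm in diameter over its flanges, 46 mm high, about 30 g. The point is its centre, 23 mm up. There are two identical reels; either may go into either tray.
- reel_b_mid (a point): a white reel of sewing thread standing on end: 35 mm in diameter over its flanges, 46 mm high, about 30 g. The point is its centre, 23 mm up. There are two identical reels; either may go into either tray.
- pot_mid (a point): round white button pot with a blue lid, 51 mm in diameter, 56 mm high, about 60 g (slimmer and less wide than the white-lidded jar). The point is its centre, 28 mm up.
- tape_measure_mid (a point): yellow steel tape measure lying flat: 58 mm wide (its x axis) by 73 mm long (its y axis), 33 mm high, about 140 g; a small metal hook juts out at one corner of its -y end, a round black disc is on top. The point is its centre, 15 mm up. Best gripped across its width.
- carton_mid (a point): small brown closed cardboard box (carton) with a white, red-edged label on its top: 45 mm wide (its x axis) by 70 mm long (its y axis), 33 mm high, about 60 g. The point is its centre, 16.5 mm up. Best gripped across its width.
- white_jar_mid (a point): squat all-white jar with a white lid and a red band, 70 mm in diameter, 57 mm high. The point is its centre, 28.5 mm up. Not part of any kit; it must stay where it is.
- pin_tin_mid (a point): flat green tin, 63 mm (its x axis) by 90 mm (its y axis), 25 mm high. The point is its centre, 12.5 mm up. Not part of any kit; it must stay where it is.
There are look-alikes about, which are no part of the job. What is shaped like the part that bears reel_a_mid but orange is not meant.

How it is judged:
By the outcome, as a careful person would: the job done as asked, in the order asked, and still so for the second after the job is handed in, with the robot touching nothing.
It also fails if it takes over 144 s, if anything falls off the work surface, if the arm or the gripper's body presses on something with over 40 N, if the wrist force passes 120 N, or if a joint passes its speed limit or range.

ROBOT

A 6-joint arm with a two-finger parallel gripper is mounted at the origin on a cart in front of the work surface, level with it; the furniture and walls round the work are solid. World frame = base frame: x ahead of the robot, y to its left, z up, the work surface at z = 0. Lengths are in m, angles in degrees, forces in N, time in s.
With the tool pointing down it reaches from about 0.375 to 0.9 m from the base axis. Payload 3.1 kg.
Tool frame: the origin (TCP) lies between the finger pads; the fingertips stand 11 mm ahead of it and the grasp point (between the pads) lies 8 mm behind it; z points along the fingers, y is the line along which they close (so a half turn about z gives the same grasp; the last joint's range is limited). The gripper opens to 87 mm and grips with 3 to 60 N. Pads are 19 mm wide; open, the fingers measure 117 mm over their backs; the gripper's body (75 mm by 190 mm) begins 51 mm behind the grasp point.
Start: joints at [-81.618, 30.224, 82.088, -0, 67.689, -10.227], TCP at [0.199, -0.592, 0.234] pointing down, gripper open.
Joint ranges: [-176.69, 176.69], [-43.24, 126.21], [12.49, 139.97], [-82, 262], [0, 151.66], [-163.58, 163.58]. Speed limits (degrees/s): [159.86, 159.86, 180, 180, 180, 180].

INTERFACE

Orientations are given as a 3x3 rotation matrix whose columns are the frame's x, y, z axes.
In Python, from rig import bot, viewer, workorder, nets gives the robot as it stands. The module is installed in compiled form; this text tells all that it offers.
- The arm moves only by the tool move_arm, never from a script. Its argument "increments" is a list of rows, each a list of 7 numbers: the shift along the tool's x, y, z normalised to -1 to 1, where 1 is 0.3 m, then the turn, a rotation vector about the tool's x, y, z normalised to -1 to 1, where 1 is pi rad, then the opening, from 0 (shut) to 1 (fully open). In form: [[tx, ty, tz, wx, wy, wz, grip], ...]. A call has 1 to 10 rows; each row is the pose to reach, as a shift and turn from the pose commanded when the call began, along the tool's axes at that moment, turning the shorter way round; what a row does not reach only later rows make up. A row lasts 1/12 s, in which the tool goes at most 41.7 mm and 7.16 degrees, less where a joint would pass 70% of its speed; a pose out of reach is approached as far as the arm can. A call with a number of a shift or a turn outside -1 to 1 is refused whole. A call with a gripper value outside its range is refused whole. The fingers move at their own pace and stop on an object; the grip force is fixed at half the most. Time passes only in rows, so rows that repeat a pose let the fingers close. It gives the time, the measured TCP pose, the force, the opening and the grip force at its end, in the units of the state.
- bot.read_state(): the state, without advancing time (a new reading comes with each control period).
- viewer.capture(name): name is "scene" or "top" or "wrist"; returns a dict with "image" (384x512x3 uint8, blue, green, red), "K" (3x3 intrinsics, pixels), "eye" and "orientation" of the camera in the world. Camera axes: x right, y up, looking along -z (the intrinsics and any distortion apply to the point x, -y, -z); pixel columns grow to the right and rows downward; lengths in m; the calibration is good to about 2 mm. The wrist camera is an equidistant fisheye: a pixel r from the principal point sees the ray r / f radians off the axis. A picture is of the moment at which its call begins. There is no depth.
- workorder.hand_in(): hands the job in; it is judged then, once.
Trained networks look in the newest picture that a camera, given by its name, has taken for a name from the list of things; names that differ only in an ending like _2 or _b are one class to them, and where a whole thing is asked for, a point or a joint stands for the part that bears it (a point fixed in the world has none). Each returns a list of dicts, best first, with "conf" (0 to 1); they miss things now and then, are a little off and sometimes report something else, mostly with a low value. They report only what shows in the picture. A call takes as long as a camera call. They do not tell look-alikes from the thing itself.
- nets.find_in(camera, thing): "location" ([column, row] in pixels, amid what is visible of it).
The state is a dict: "time_s": time; "joint_positions": joint angles; "qvel": joint speeds; "tau": joint torques, N m; "position": TCP position; "tcp_rot": TCP orientation; "force": force on the tool from outside, world axes, zero at the start; "moment": the same for the moment, N m; "opening": opening from 0.0 (shut) to 1.0 (fully open); "grasp_force": force on a finger pad.
Only numpy, scipy, OpenCV 4.12 (cv2) and the standard library are available. Lean on these libraries where they do the work, as an engineer would, in place of code of your own. Each camera call takes 0.05 s, during which the arm holds its last target. There are 200 camera calls.

## Working session

There is one attempt and no reset: what is moved stays moved. The work goes in short steps, Python scripts to look and compute and a tool call to move; the robot and the scene stay as the last step left them, time stands still between calls to the robot, and variables do not carry over. Pictures are saved under pics/ and viewed, at most 17 in all, crops included, and the job is handed in when it is done.

Besides the shell and the picture viewer there is one more tool, called in YAML: its name, and indented under it one key for each argument. move_arm: Moves the arm, as the interface text tells. Its arguments: {"type":"object","properties":{"increments":{"type":"array"}},"required":["increments"]}

```bash
mkdir -p pics
cat > h.py <<'E'
import numpy as np, cv2
from rig import bot, viewer, workorder, nets
def ray(c,uv,name):
    K=np.array(c["K"]);u,v=uv
    x=(u-K[0,2])/K[0,0];y=(v-K[1,2])/K[1,1]
    if name=="wrist":
        r=np.hypot(x,y);s=np.sin(r)/r if r>1e-9 else 1
        d=np.array([x*s,y*s,np.cos(r)])
    else: d=np.array([x,y,1.])
    return np.array(c["orientation"])@(d*[1,-1,-1])
def onz(c,uv,z,name):
    d=ray(c,uv,name);e=np.array(c["eye"]);return e+d*(z-e[2])/d[2]
def proj(c,p,name):
    K=np.array(c["K"]);q=np.array(c["orientation"]).T@(np.array(p)-c["eye"])*[1,-1,-1]
    if name=="wrist":
        t=np.arctan2(np.hypot(q[0],q[1]),q[2]);n=np.hypot(q[0],q[1])+1e-12;x,y=q[0]/n*t,q[1]/n*t
    else:x,y=q[0]/q[2],q[1]/q[2]
    return np.array([K[0,0]*x+K[0,2],K[1,1]*y+K[1,2]])
H=dict(pair_tray=0.003,trio_tray=.003,reel_a_mid=.023,pot_mid=.028,tape_measure_mid=.015,carton_mid=.0165,white_jar_mid=.0285,pin_tin_mid=.0125)
E
python3 - <<'E'
from h import *
for n in ["top","scene"]:
    c=viewer.capture(n);cv2.imwrite(f"pics/{n}0.png",cv2.resize(c["image"],(800,600),interpolation=cv2.INTER_CUBIC))
    print(n,np.round(c["eye"],3),np.round(c["orientation"],2).tolist(),np.round(c["K"],0).tolist())
    for t,z in H.items():
        for r in nets.find_in(n,t): print(t,round(r["conf"],2),np.round(r["location"]),np.round(onz(c,r["location"],z,n)[:2],3))
s=bot.read_state();print(np.round(s["tcp_rot"],3).tolist())
E
```

```text
top [ 4.160e-01 -1.000e-03  1.183e+00] [[0.02, 1.0, -0.09], [-1.0, 0.02, -0.02], [-0.02, 0.09, 1.0]] [[408.0, 0.0, 250.0], [0.0, 408.0, 193.0], [0.0, 0.0, 1.0]]
pair_tray 0.73 [331. 167.] [ 0.602 -0.211]
trio_tray 0.72 [207. 165.] [0.601 0.152]
reel_a_mid 0.65 [139. 186.] [0.534 0.342]
pot_mid 0.6 [343. 224.] [ 0.435 -0.242]
tape_measure_mid 0.74 [132. 226.] [0.42  0.361]
carton_mid 0.63 [171. 220.] [0.439 0.249]
carton_mid 0.62 [212. 226.] [0.423 0.13 ]
carton_mid 0.29 [348. 221.] [ 0.444 -0.257]
white_jar_mid 0.64 [298. 221.] [ 0.443 -0.115]
pin_tin_mid 0.84 [384. 223.] [ 0.441 -0.36 ]
scene [-0.087  0.611  0.936] [[-0.7, 0.5, -0.5], [-0.71, -0.5, 0.5], [0.0, 0.71, 0.71]] [[459.0, 0.0, 256.0], [0.0, 459.0, 192.0], [0.0, 0.0, 1.0]]
pair_tray 0.91 [289. 161.] [ 0.597 -0.212]
trio_tray 0.83 [193. 227.] [0.596 0.169]
reel_a_mid 0.64 [151. 275.] [0.535 0.344]
reel_a_mid 0.55 [247. 251.] [0.427 0.13 ]
tape_measure_mid 0.8 [174. 309.] [0.428 0.358]
tape_measure_mid 0.73 [246. 251.] [0.432 0.13 ]
tape_measure_mid 0.66 [209. 282.] [0.429 0.254]
carton_mid 0.89 [209. 279.] [0.434 0.251]
white_jar_mid 0.94 [309. 196.] [ 0.442 -0.121]
[[0.948, 0.319, -0.0], [0.319, -0.948, -0.0], [-0.0, 0.0, -1.0]]
```

View pics/top0.png

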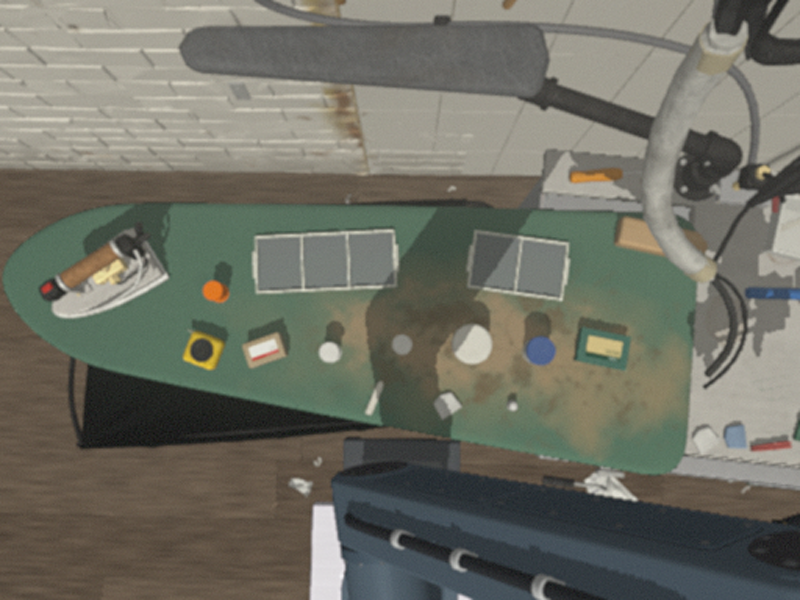

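View pics/scene0.png

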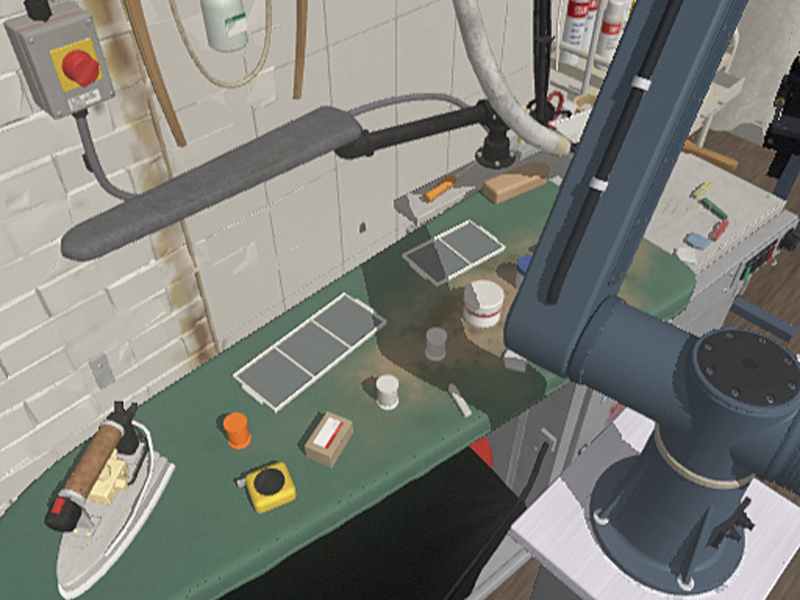

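The pictures show: the two white reels at (330,351) and, in shadow, (402,344) in the 800 px top view. The orange look-alike is at (214,291), the pot at (540,350), the jar at (472,344), the carton at (264,349), the tape at (202,350) and the tin at (603,346). The trio tray is at (325,262) and the pair tray at (519,265). A sleeve board hangs overhead near the wall. Next I'll take enlarged crops and measure from them.

Run:
```python
from h import *
c=viewer.capture("top");im=c["image"]
a=cv2.resize(im[145:245,115:275],None,fx=5,fy=5,interpolation=cv2.INTER_CUBIC);b=cv2.resize(im[145:245,240:400],None,fx=5,fy=5,interpolation=cv2.INTER_CUBIC)
cv2.imwrite("pics/ca.png",a);cv2.imwrite("pics/cb.png",b)
# sleeve board height: same point (near tip centre) in both views
s=viewer.capture("scene")
def tri(ut,us):
    d1=ray(c,ut,"top");d2=ray(s,us,"scene");A=np.c_[d1,-d2];t=np.linalg.lstsq(A,np.array(s["eye"])-c["eye"],rcond=None)[0]
    return np.round((c["eye"]+t[0]*d1+s["eye"]+t[1]*d2)/2,3),np.linalg.norm(c["eye"]+t[0]*d1-s["eye"]-t[1]*d2)
print(tri((182/1.5625,48/1.5625),(65/1.5625,243/1.5625)),tri((545/1.5625,92/1.5625),(362/1.5625,128/1.5625)))
# upper-face plane for dark/grey trays; yellow + brown masks
hsv=cv2.cvtColor(im,cv2.COLOR_BGR2HSV)
for n,(u,v) in dict(reelL=(211,225),reelR=(257,220),pot=(346,224),jar=(302,220),carton=(169,223),tape=(131,224),floor=(205,170)).items(): print(n,hsv[v,u])
```

```text
(array([0.921, 0.373, 0.177]), np.float64(0.0018309776510148945)) (array([ 0.863, -0.228,  0.156]), np.float64(0.0059120221502054655))
reelL [ 24  17 209]
reelR [ 30  15 137]
pot [110 105 136]
jar [ 25  23 209]
carton [ 33  11 226]
tape [42 19 66]
floor [ 60  10 126]
```

View pics/ca.png

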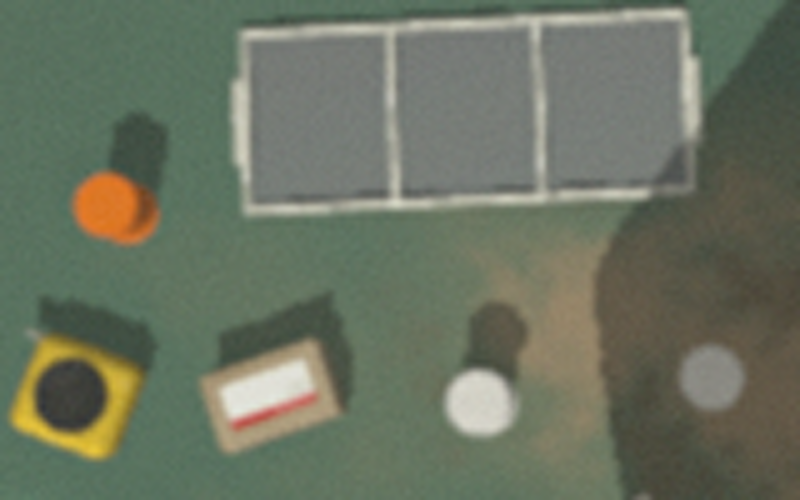

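View pics/cb.png

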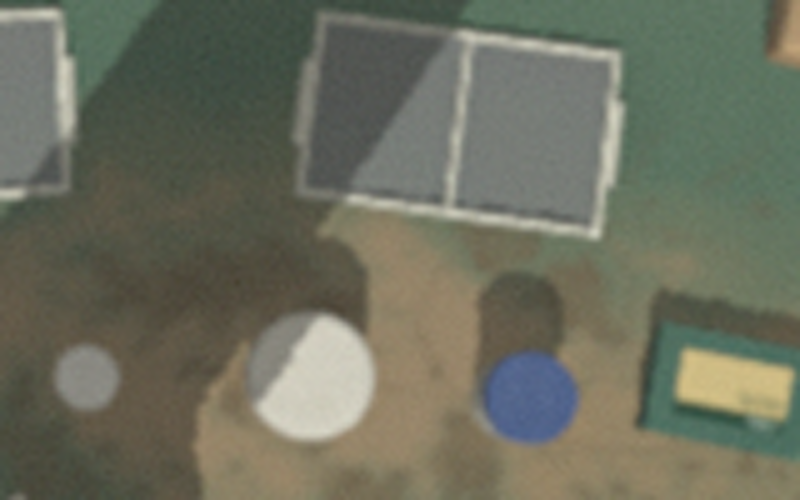

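Candidates:
- **Reels:** orange (107,205) in crop a is the look-alike, while white (480,402) and white-in-shadow (711,378) are the two reels.
- **Pot:** blue lid (531,397) in crop b, next to the all-white jar (312,377), which stays.
- **Carton:** the small box with the red-edged label at (272,395). The brown block at the right edge is not it.

Tray corners are readable too, so I'll compute world positions from these.

Run:
```python
from h import *
c=viewer.capture("top")
A=lambda p:((p[0]-2)/5+115,(p[1]-2)/5+145); B=lambda p:((p[0]-2)/5+240,(p[1]-2)/5+145)
P=lambda p,z,f=A:onz(c,f(p),z,"top")[:2]
for n,p,z,f in [("reelL",(480,402),.046,A),("reelR",(711,378),.046,A),("reelR2",(87,377),.046,B),("pot",(531,397),.056,B),("jar",(312,377),.057,B),("disc",(71,395),.033,A)]: print(n,np.round(P(p,z,f),4))
def quad(n,q,z,f):
    q=np.array([P(p,z,f) for p in q]);print(n,"centre",np.round(q.mean(0),4),"sides",np.round(np.linalg.norm(np.roll(q,-1,0)-q,axis=1),3))
    d=q[0]-q[1]+q[3]-q[2];d/=np.linalg.norm(d);print("  yaw of image-left dir minus +y deg",round(np.degrees(np.arctan2(-d[0],d[1])),1));return q.mean(0),d
m,d=quad("trio",[(240,33),(688,10),(693,190),(247,213)],.009,A)
print([np.round(m+k*d*.086,4) for k in(-1,0,1)])
m,d=quad("pair",[(318,12),(620,52),(600,236),(298,193)],.009,B)
print([np.round(m+k*d*.043,4) for k in(-1,1)])
quad("carton",[(200,378),(318,340),(345,410),(228,454)],.033,A)
quad("tape",[(45,335),(147,370),(103,460),(10,420)],.033,A)
```

```text
reelL [0.4264 0.1303]
reelR [0.442 0.002]
reelR2 [0.4426 0.0014]
pot [ 0.4358 -0.2422]
jar [ 0.4446 -0.1222]
disc [0.4262 0.3635]
trio centre [0.5953 0.1469] sides [0.263 0.106 0.259 0.106]
  yaw of image-left dir minus +y deg 3.9
[array([0.6011, 0.0611]), array([0.5953, 0.1469]), array([0.5895, 0.2327])]
pair centre [ 0.5941 -0.211 ] sides [0.176 0.108 0.175 0.107]
  yaw of image-left dir minus +y deg -7.0
[array([ 0.5888, -0.2537]), array([ 0.5993, -0.1684])]
carton centre [0.428 0.249] sides [0.07  0.043 0.07  0.046]
  yaw of image-left dir minus +y deg 20.3
tape centre [0.4256 0.3605] sides [0.062 0.056 0.058 0.051]
  yaw of image-left dir minus +y deg -19.6
```

move_arm:
  increments:
    - [0.82, -0.75, 0, 0, 0, -0.397, 1]
    - [0.82, -0.75, 0, 0, 0, -0.397, 1]
    - [0.82, -0.75, 0, 0, 0, -0.397, 1]
    - [0.82, -0.75, 0, 0, 0, -0.397, 1]
    - [0.82, -0.75, 0, 0, 0, -0.397, 1]
    - [0.82, -0.75, 0, 0, 0, -0.397, 1]
    - [0.82, -0.75, 0, 0, 0, -0.397, 1]
    - [0.82, -0.75, 0, 0, 0, -0.397, 1]
    - [0.82, -0.75, 0, 0, 0, -0.397, 1]
    - [0.82, -0.75, 0, 0, 0, -0.397, 1]

```text
time_s: 1.88
position: [0.3618, -0.2978, 0.2338]
tcp_rot: [[-0.012, 1.0, -0.0], [1.0, 0.012, 0.0], [0.0, -0.0, -1.0]]
force: [0.4, -0.2, 0.4]
opening: 1.002
grasp_force: 0.0
```

```bash
cat >> h.py <<'E'
def to(*targets):
    """increments from the current pose to (x,y,z,tool-x yaw deg)"""
    s=bot.read_state();R=np.array(s["tcp_rot"]);p=np.array(s["position"]);yaw=np.degrees(np.arctan2(R[1,0],R[0,0]))
    print("t",round(s["time_s"],2),"at",np.round(p,4),"yaw",round(yaw,2),"open",round(s["opening"],3),"gf",round(s["grasp_force"],1))
    for t in targets: print(t,np.round(np.r_[R.T@(np.array(t[:3])-p)/.3,-((t[3]-yaw))/180],4).tolist())
E
python3 -c "
from h import *
to((.4425,.0017,.15,90),(.4425,.0017,.024,90))"
```

```text
t 1.88 at [ 0.3618 -0.2978  0.2338] yaw 90.71 open 1.002 gf 0.0
(0.4425, 0.0017, 0.15, 90) [0.9947, 0.2814, 0.2797, 0.004]
(0.4425, 0.0017, 0.024, 90) [0.9945, 0.2814, 0.6997, 0.004]
```

move_arm:
  increments:
    - [0.995, 0.281, 0.28, 0, 0, 0.004, 1]
    - [0.995, 0.281, 0.28, 0, 0, 0.004, 1]
    - [0.995, 0.281, 0.28, 0, 0, 0.004, 1]
    - [0.995, 0.281, 0.28, 0, 0, 0.004, 1]
    - [0.995, 0.281, 0.28, 0, 0, 0.004, 1]
    - [0.995, 0.281, 0.28, 0, 0, 0.004, 1]
    - [0.995, 0.281, 0.28, 0, 0, 0.004, 1]
    - [0.995, 0.281, 0.28, 0, 0, 0.004, 1]
    - [0.995, 0.281, 0.28, 0, 0, 0.004, 1]
    - [0.995, 0.281, 0.28, 0, 0, 0.004, 1]

```text
time_s: 2.72
position: [0.4448, -0.0006, 0.1493]
tcp_rot: [[0.007, 1.0, -0.001], [1.0, -0.007, -0.0], [-0.0, -0.001, -1.0]]
force: [0.7, 0.2, -0.1]
opening: 1.004
grasp_force: 0.0
```

```bash
cat >> h.py <<'E'
def look(name,pts):
    c=viewer.capture("wrist");im=c["image"].copy()
    for p in pts: cv2.circle(im,tuple(int(round(v)) for v in proj(c,p,"wrist")),2,(255,0,255),-1)
    cv2.imwrite(f"pics/{name}.png",cv2.resize(im,(800,600),interpolation=cv2.INTER_CUBIC));return c
E
python3 -c "
from h import *
c=look('w1',[(.4425,.0017,.046),(.5993,-.1684,.003),(.5953,.1469,.003),(.6011,.0611,.003),(.4264,.1303,.046)])
for t in ('reel_a_mid',):
  for r in nets.find_in('wrist',t): print(r['conf'],np.round(r['location']),np.round(onz(c,r['location'],.023,'wrist'),4))
to((.4425,.0017,.025,90))"
```

```text
0.85 [229.  53.] [0.42   0.1326 0.023 ]
t 2.82 at [ 0.4451 -0.0025  0.1498] yaw 89.36 open 1.0 gf 0.0
(0.4425, 0.0017, 0.025, 90) [0.0143, -0.0091, 0.4161, -0.0035]
```

View pics/w1.png

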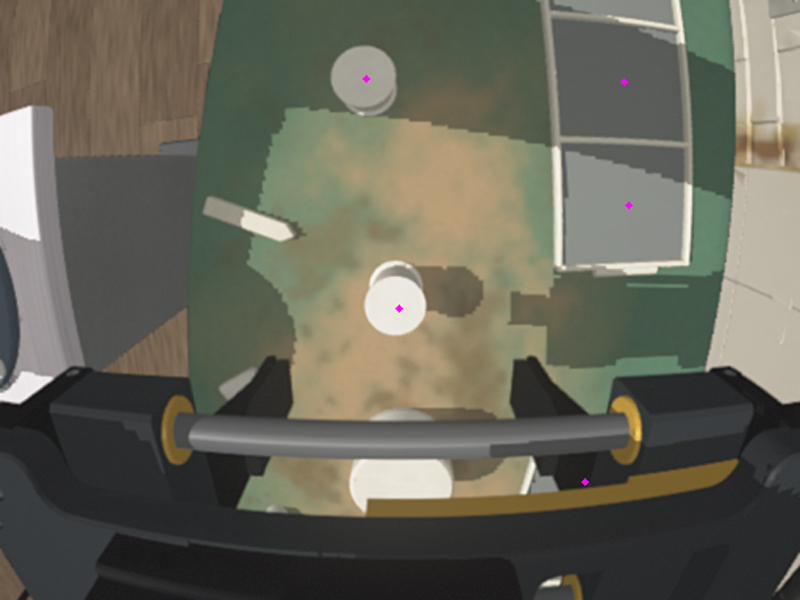

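The wrist view shows the reel top at (395,306), within 2 mm of the predicted (399,308), and the tray centre marks sit mid-compartment. I'll grasp it.

move_arm:
  increments:
    - [0.011, -0.006, 0.1, 0, 0, -0.0035, 1]
    - [0.011, -0.006, 0.22, 0, 0, -0.0035, 1]
    - [0.011, -0.006, 0.34, 0, 0, -0.0035, 1]
    - [0.011, -0.006, 0.427, 0, 0, -0.0035, 1]
    - [0.011, -0.006, 0.427, 0, 0, -0.0035, 1]
    - [0.011, -0.006, 0.427, 0, 0, -0.0035, 0]
    - [0.011, -0.006, 0.427, 0, 0, -0.0035, 0]
    - [0.011, -0.006, 0.427, 0, 0, -0.0035, 0]
    - [0.011, -0.006, 0.427, 0, 0, -0.0035, 0]
    - [0.011, -0.006, 0.427, 0, 0, -0.0035, 0]

```text
time_s: 3.65
position: [0.4439, 0.0011, 0.023]
tcp_rot: [[0.0, 1.0, 0.003], [1.0, -0.0, -0.001], [-0.001, 0.003, -1.0]]
force: [0.1, -0.1, 0.5]
opening: 0.706
grasp_force: 0.0
```

```bash
python3 -c "
from h import *
to((.4425,.0017,.11,90),(.5993,-.1684,.11,83))"
```

```text
t 3.65 at [0.4439 0.0011 0.023 ] yaw 89.98 open 0.706 gf 0.0
(0.4425, 0.0017, 0.11, 90) [0.0019, -0.0039, -0.2901, -0.0001]
(0.5993, -0.1684, 0.11, 83) [-0.5649, 0.519, -0.288, 0.0388]
```

move_arm:
  increments:
    - [0, 0, 0, 0, 0, 0, 0]
    - [0, 0, 0, 0, 0, 0, 0]
    - [0, 0, 0, 0, 0, 0, 0]
    - [0, 0, 0, 0, 0, 0, 0]
    - [0, 0, 0, 0, 0, 0, 0]
    - [0, 0, 0, 0, 0, 0, 0]
    - [0, 0, 0, 0, 0, 0, 0]
    - [0, 0, 0, 0, 0, 0, 0]
    - [0, 0, -0.1, 0, 0, 0, 0]
    - [0, 0, -0.2, 0, 0, 0, 0]

```text
time_s: 4.48
position: [0.4413, 0.0017, 0.0803]
tcp_rot: [[0.001, 1.0, -0.006], [1.0, -0.001, 0.002], [0.002, -0.006, -1.0]]
force: [0.1, 0.0, -0.4]
opening: 0.361
grasp_force: 30.0
```

move_arm:
  increments:
    - [0, 0, -0.1, 0, 0, 0, 0]
    - [-0.567, 0.522, -0.1, 0, 0, 0, 0]
    - [-0.567, 0.522, -0.1, 0, 0, 0, 0]
    - [-0.567, 0.522, -0.1, 0, 0, 0, 0]
    - [-0.567, 0.522, -0.1, 0, 0, 0, 0]
    - [-0.567, 0.522, -0.1, 0, 0, 0, 0]
    - [-0.567, 0.522, -0.1, 0, 0, 0, 0]
    - [-0.567, 0.522, -0.1, 0, 0, 0, 0]
    - [-0.567, 0.522, 0, 0, 0, 0, 0]
    - [-0.567, 0.522, 0.1, 0, 0, 0, 0]

```text
time_s: 5.32
position: [0.6007, -0.1696, 0.0522]
tcp_rot: [[0.001, 1.0, 0.004], [1.0, -0.001, -0.002], [-0.002, 0.004, -1.0]]
force: [-0.9, -0.4, -1.8]
opening: 0.367
grasp_force: 30.0
```

```bash
python3 -c "
from h import *
look('w2',[(.5993,-.1684,.003),(.5888,-.2537,.003)])
to((.5993,-.1684,.026,90))"
```

```text
t 5.37 at [ 0.5956 -0.1671  0.045 ] yaw 89.94 open 0.364 gf 30.0
(0.5993, -0.1684, 0.026, 90) [-0.0047, 0.013, 0.0631, -0.0003]
```

View pics/w2.png

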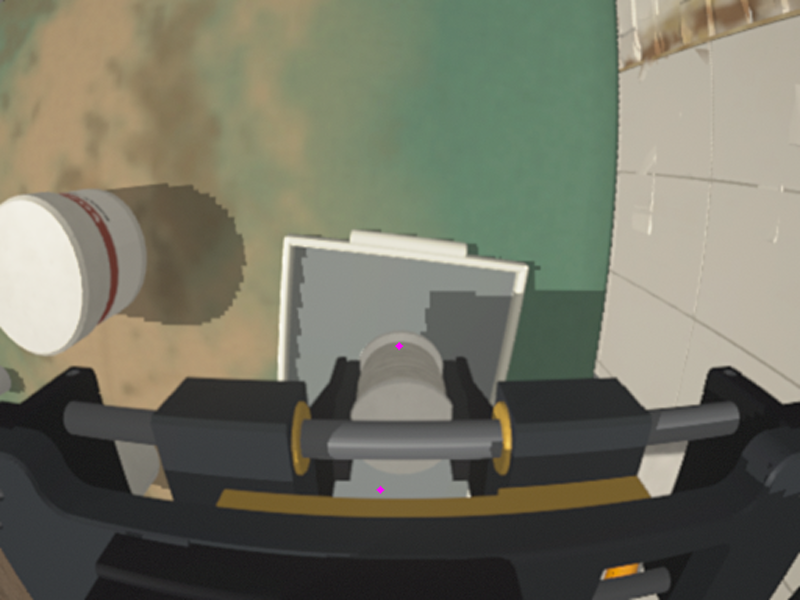

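The wrist view shows the reel upright in the grip at (400,400), over the first compartment. I'll lower it, release and rise.

move_arm:
  increments:
    - [0, 0, 0.05, 0, 0, 0, 0]
    - [0, 0, 0.075, 0, 0, 0, 0]
    - [0, 0, 0.085, 0, 0, 0, 0]
    - [0, 0, 0.086, 0, 0, 0, 0]
    - [0, 0, 0.086, 0, 0, 0, 0.6]
    - [0, 0, 0.086, 0, 0, 0, 0.6]
    - [0, 0, 0.086, 0, 0, 0, 0.6]
    - [0, 0, 0.086, 0, 0, 0, 0.6]
    - [0, 0, -0.05, 0, 0, 0, 0.8]
    - [0, 0, -0.18, 0, 0, 0, 1]

```text
time_s: 6.2
position: [0.5972, -0.1678, 0.1031]
tcp_rot: [[0.001, 1.0, -0.007], [1.0, -0.001, 0.004], [0.004, -0.007, -1.0]]
force: [1.3, -0.2, 0.5]
opening: 0.672
grasp_force: 0.0
```

```bash
python3 -c "
from h import *
to((.4358,-.2422,.13,90),(.4358,-.2422,.028,90))"
```

```text
t 6.2 at [ 0.5972 -0.1678  0.1031] yaw 89.97 open 0.672 gf 0.0
(0.4358, -0.2422, 0.13, 90) [-0.2481, -0.5386, -0.0865, -0.0002]
(0.4358, -0.2422, 0.028, 90) [-0.2493, -0.5361, 0.2535, -0.0002]
```

move_arm:
  increments:
    - [-0.246, -0.545, -0.08, 0, 0, 0, 1]
    - [-0.246, -0.545, -0.08, 0, 0, 0, 1]
    - [-0.246, -0.545, -0.08, 0, 0, 0, 1]
    - [-0.246, -0.545, -0.08, 0, 0, 0, 1]
    - [-0.246, -0.545, -0.08, 0, 0, 0, 1]
    - [-0.246, -0.545, -0.08, 0, 0, 0, 1]
    - [-0.246, -0.545, -0.08, 0, 0, 0, 1]
    - [-0.246, -0.545, -0.08, 0, 0, 0, 1]
    - [-0.246, -0.545, -0.04, 0, 0, 0, 1]
    - [-0.246, -0.545, 0, 0, 0, 0, 1]

```text
time_s: 7.03
position: [0.4381, -0.2427, 0.1057]
tcp_rot: [[-0.001, 1.0, 0.003], [1.0, 0.001, -0.002], [-0.002, 0.003, -1.0]]
force: [-0.6, 0.3, 0.2]
opening: 0.996
grasp_force: 0.0
```

```bash
python3 -c "
from h import *
c=look('w3',[(.4358,-.2422,.056),(.5993,-.1684,.049)])
for r in nets.find_in('wrist','pot_mid'): print(r['conf'],np.round(r['location']*np.array(1.5625)))
to((.4358,-.2422,.03,90))"
```

```text
0.68 [392. 332.]
t 7.13 at [ 0.4365 -0.2413  0.104 ] yaw 90.09 open 1.0 gf 0.0
(0.4358, -0.2422, 0.03, 90) [-0.0033, -0.0019, 0.2468, 0.0005]
```

View pics/w3.png

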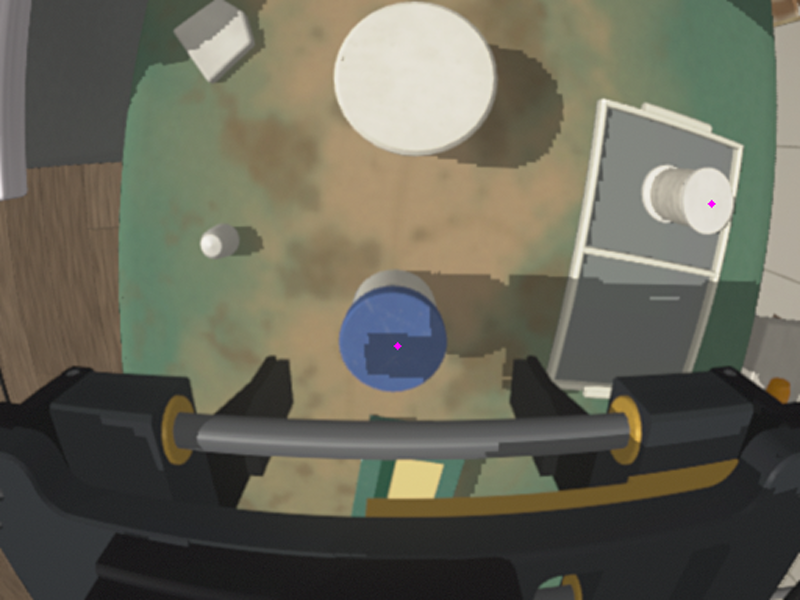

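The wrist view shows the reel standing mid-compartment at (660,190). The pot lid at (393,340) is about 2–3 mm off the prediction, which is fine for the grip.

move_arm:
  increments:
    - [0.008, -0.005, 0.13, 0, 0, 0, 1]
    - [0.008, -0.005, 0.24, 0, 0, 0, 1]
    - [0.008, -0.005, 0.253, 0, 0, 0, 0.8]
    - [0.008, -0.005, 0.253, 0, 0, 0, 0]
    - [0.008, -0.005, 0.253, 0, 0, 0, 0]
    - [0.008, -0.005, 0.253, 0, 0, 0, 0]
    - [0.008, -0.005, 0.253, 0, 0, 0, 0]
    - [0.008, -0.005, 0.253, 0, 0, 0, 0]
    - [0.008, -0.005, 0.253, 0, 0, 0, 0]
    - [0.008, -0.005, 0.253, 0, 0, 0, 0]

```text
time_s: 7.97
position: [0.4351, -0.2407, 0.0309]
tcp_rot: [[0.0, 1.0, 0.002], [1.0, -0.0, -0.002], [-0.002, 0.002, -1.0]]
force: [0.3, 1.1, 6.8]
opening: 0.565
grasp_force: 29.2
```

move_arm:
  increments:
    - [0, 0, -0.13, 0, 0, 0, 0]
    - [0, 0, -0.24, 0, 0, 0, 0]
    - [-0.046, 0.515, -0.26, 0, 0, 0, 0]
    - [-0.046, 0.515, -0.26, 0, 0, 0, 0]
    - [-0.046, 0.515, -0.26, 0, 0, 0, 0]
    - [-0.046, 0.515, -0.26, 0, 0, 0, 0]
    - [-0.046, 0.515, -0.26, 0, 0, 0, 0]
    - [-0.046, 0.515, -0.26, 0, 0, 0, 0]
    - [-0.046, 0.515, -0.18, 0, 0, 0, 0]
    - [-0.046, 0.515, -0.1, 0, 0, 0, 0]

```text
time_s: 8.8
position: [0.5884, -0.2541, 0.0604]
tcp_rot: [[0.001, 1.0, 0.001], [1.0, -0.001, -0.001], [-0.001, 0.001, -1.0]]
force: [0.3, 0.2, -1.8]
opening: 0.567
grasp_force: 29.3
```

move_arm:
  increments:
    - [0, 0, 0.05, 0, 0, 0, 0]
    - [0, 0, 0.075, 0, 0, 0, 0]
    - [0, 0, 0.087, 0, 0, 0, 0]
    - [0, 0, 0.088, 0, 0, 0, 0]
    - [0, 0, 0.088, 0, 0, 0, 0.8]
    - [0, 0, 0.088, 0, 0, 0, 0.8]
    - [0, 0, 0.088, 0, 0, 0, 0.8]
    - [0, 0, 0.088, 0, 0, 0, 0.8]
    - [0, 0, -0.05, 0, 0, 0, 1]
    - [0, 0, -0.18, 0, 0, 0, 1]

```text
time_s: 9.63
position: [0.5867, -0.2526, 0.1106]
tcp_rot: [[0.001, 1.0, -0.007], [1.0, -0.001, 0.005], [0.005, -0.007, -1.0]]
force: [0.6, -0.5, 0.9]
opening: 0.871
grasp_force: 0.0
```

move_arm:
  increments:
    - [0, 0, -0.12, 0, 0, 0, 1]
    - [0.983, -0.441, -0.12, 0, 0, 0, 1]
    - [0.983, -0.441, -0.12, 0, 0, 0, 1]
    - [0.983, -0.441, -0.12, 0, 0, 0, 1]
    - [0.983, -0.441, -0.12, 0, 0, 0, 1]
    - [0.983, -0.441, -0.12, 0, 0, 0, 1]
    - [0.983, -0.441, -0.12, 0, 0, 0, 1]
    - [0.983, -0.441, -0.12, 0, 0, 0, 1]
    - [0.983, -0.441, -0.12, 0, 0, 0, 1]
    - [0.983, -0.441, -0.12, 0, 0, 0, 1]

```text
time_s: 10.47
position: [0.4516, 0.0457, 0.1494]
tcp_rot: [[-0.005, 1.0, -0.006], [1.0, 0.005, 0.002], [0.002, -0.006, -1.0]]
force: [-0.7, 0.4, -0.1]
opening: 1.003
grasp_force: 0.0
```

move_arm:
  increments:
    - [0.296, -0.1, 0, 0, 0, 0, 1]
    - [0.296, -0.1, 0, 0, 0, 0, 1]
    - [0.296, -0.1, 0, 0, 0, 0, 1]
    - [0.296, -0.1, 0.1, 0, 0, 0, 1]
    - [0.296, -0.1, 0.15, 0, 0, 0, 1]
    - [0.296, -0.1, 0.15, 0, 0, 0, 1]
    - [0.296, -0.1, 0.15, 0, 0, 0, 1]

```text
time_s: 11.05
position: [0.427, 0.1294, 0.1042]
tcp_rot: [[0.0, 1.0, -0.001], [1.0, -0.0, -0.0], [-0.0, -0.001, -1.0]]
force: [-0.6, 1.1, -0.6]
opening: 0.999
grasp_force: 0.0
```

```bash
python3 -c "
from h import *
c=look('w4',[(.4264,.1303,.046),(.428,.249,.033),(.5953,.1469,.003)])
to((.4264,.1303,.022,90))
t=viewer.capture('top')
cv2.imwrite('pics/t4.png',cv2.resize(t['image'][145:245,240:400],None,fx=5,fy=5,interpolation=cv2.INTER_CUBIC))"
```

```text
t 11.1 at [0.4276 0.1294 0.1048] yaw 89.95 open 0.997 gf 0.0
(0.4264, 0.1303, 0.022, 90) [0.0032, -0.0041, 0.276, -0.0003]
```

View pics/w4.png

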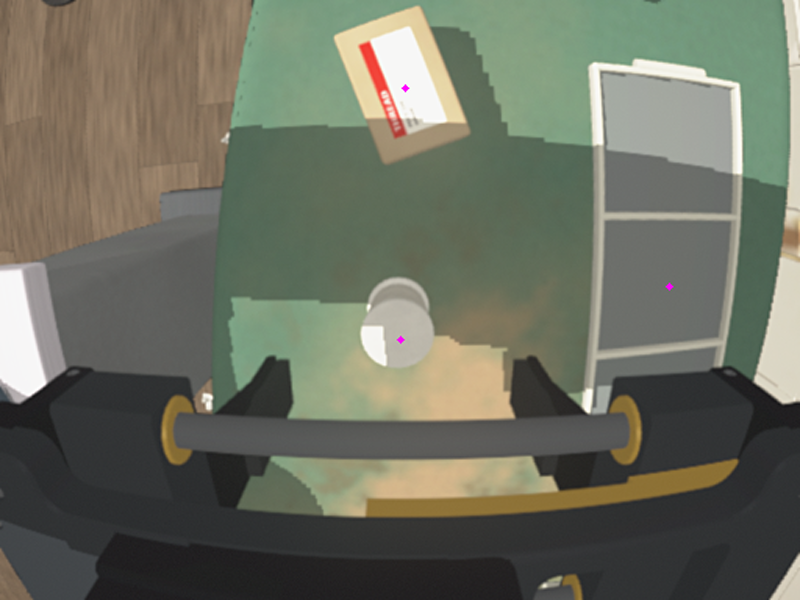

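View pics/t4.png

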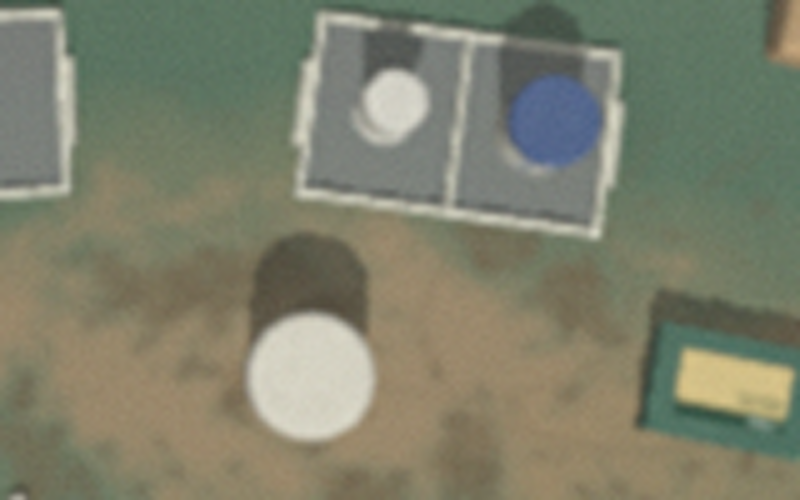

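Both things in the pair tray stand mid-compartment, the reel at (390,108) and the pot at (550,130) by its base. The second reel at (397,333) in the wrist view is about 2 mm off the prediction.

move_arm:
  increments:
    - [0.007, -0.003, 0.12, 0, 0, 0, 0.65]
    - [0.007, -0.003, 0.24, 0, 0, 0, 0.65]
    - [0.007, -0.003, 0.277, 0, 0, 0, 0.65]
    - [0.007, -0.003, 0.277, 0, 0, 0, 0]
    - [0.007, -0.003, 0.277, 0, 0, 0, 0]
    - [0.007, -0.003, 0.277, 0, 0, 0, 0]
    - [0.007, -0.003, 0.277, 0, 0, 0, 0]
    - [0.007, -0.003, 0.277, 0, 0, 0, 0]
    - [0.007, -0.003, 0.277, 0, 0, 0, 0]
    - [0.007, -0.003, 0.277, 0, 0, 0, 0]

```text
time_s: 11.98
position: [0.4263, 0.1319, 0.0222]
tcp_rot: [[0.0, 1.0, 0.001], [1.0, -0.0, 0.0], [0.0, 0.001, -1.0]]
force: [-0.8, -0.2, -0.1]
opening: 0.356
grasp_force: 30.1
```

move_arm:
  increments:
    - [0, 0, -0.13, 0, 0, 0, 0]
    - [0, 0, -0.24, 0, 0, 0, 0]
    - [-0.237, 0.585, -0.26, 0, 0, 0, 0]
    - [-0.237, 0.585, -0.26, 0, 0, 0, 0]
    - [-0.237, 0.585, -0.26, 0, 0, 0, 0]
    - [-0.237, 0.585, -0.26, 0, 0, 0, 0]
    - [-0.237, 0.585, -0.26, 0, 0, 0, 0]
    - [-0.237, 0.585, -0.26, 0, 0, 0, 0]
    - [-0.237, 0.585, -0.18, 0, 0, 0, 0]
    - [-0.237, 0.585, -0.1, 0, 0, 0, 0]

```text
time_s: 12.82
position: [0.6023, 0.0605, 0.0523]
tcp_rot: [[0.001, 1.0, 0.003], [1.0, -0.001, -0.0], [-0.0, 0.003, -1.0]]
force: [0.5, 0.4, -1.0]
opening: 0.36
grasp_force: 30.1
```

move_arm:
  increments:
    - [0, 0, 0.05, 0, 0, 0, 0]
    - [0, 0, 0.075, 0, 0, 0, 0]
    - [0, 0, 0.087, 0, 0, 0, 0]
    - [0, 0, 0.088, 0, 0, 0, 0]
    - [0, 0, 0.088, 0, 0, 0, 0.6]
    - [0, 0, 0.088, 0, 0, 0, 0.6]
    - [0, 0, 0.088, 0, 0, 0, 0.6]
    - [0, 0, 0.088, 0, 0, 0, 0.6]
    - [0, 0, -0.05, 0, 0, 0, 0.8]
    - [0, 0, -0.18, 0, 0, 0, 1]

```text
time_s: 13.65
position: [0.5988, 0.0609, 0.1029]
tcp_rot: [[0.0, 1.0, -0.009], [1.0, -0.0, 0.001], [0.001, -0.009, -1.0]]
force: [0.1, 0.2, 0.4]
opening: 0.673
grasp_force: 0.0
```

move_arm:
  increments:
    - [0, 0, -0.14, 0, 0, 0, 1]
    - [0.998, -0.585, -0.147, 0, 0, 0.109, 1]
    - [0.998, -0.585, -0.147, 0, 0, 0.109, 1]
    - [0.998, -0.585, -0.147, 0, 0, 0.109, 1]
    - [0.998, -0.585, -0.147, 0, 0, 0.109, 1]
    - [0.998, -0.585, -0.147, 0, 0, 0.109, 1]
    - [0.998, -0.585, -0.147, 0, 0, 0.109, 1]
    - [0.998, -0.585, -0.147, 0, 0, 0.109, 1]
    - [0.998, -0.585, -0.147, 0, 0, 0.109, 1]
    - [0.998, -0.585, -0.147, 0, 0, 0.109, 1]

```text
time_s: 14.48
position: [0.4227, 0.364, 0.1499]
tcp_rot: [[0.333, 0.943, -0.001], [0.943, -0.333, 0.002], [0.001, -0.001, -1.0]]
force: [-0.7, 0.9, -0.2]
opening: 1.003
grasp_force: 0.0
```

```bash
python3 -c "
from h import *
d=np.array([.335,.942]);n=np.array([.942,-.335]);m=np.array([.4256,.3605])
c=look('w5',[(*(m+a*d+b*n),.033) for a,b in((0,0),(.03,.029),(-.03,.029),(-.03,-.029),(.03,-.029))])
to((.4256,.3605,.016,70.4))"
```

```text
t 14.53 at [0.4224 0.3647 0.1499] yaw 70.65 open 0.999 gf 0.0
(0.4256, 0.3605, 0.016, 70.4) [-0.0102, 0.0155, 0.4463, 0.0014]
```

View pics/w5.png

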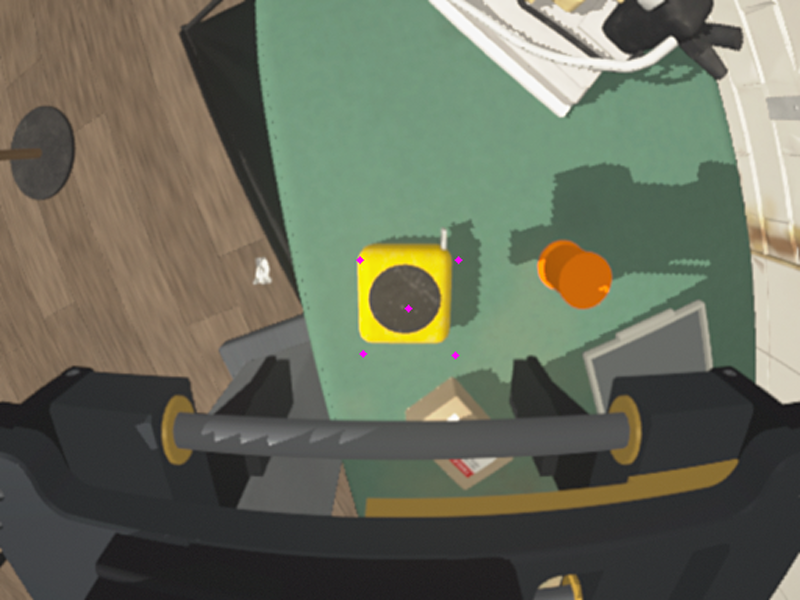

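The wrist view shows the tape square to the tool, body centre (404,297), hook at (444,238), width across the fingers. I'll descend part way, let the arm settle and check.

move_arm:
  increments:
    - [0.0125, -0.004, 0.1, 0, 0, 0, 1]
    - [0.0125, -0.004, 0.167, 0, 0, 0, 1]
    - [0.0125, -0.004, 0.167, 0, 0, 0, 1]
    - [0.0125, -0.004, 0.167, 0, 0, 0, 1]
    - [0.0125, -0.004, 0.167, 0, 0, 0, 1]

```text
time_s: 14.95
position: [0.427, 0.3639, 0.1002]
tcp_rot: [[0.337, 0.942, 0.001], [0.942, -0.337, 0.001], [0.001, 0.001, -1.0]]
force: [-0.2, -0.3, -0.8]
opening: 0.996
grasp_force: 0.0
```

```bash
python3 -c "
from h import *
c=viewer.capture('wrist');to((.4257,.3645,.016,70.4))
hsv=cv2.cvtColor(c['image'],cv2.COLOR_BGR2HSV);m=cv2.inRange(hsv,(20,150,60),(32,255,255));m[250:]=0;m[:, :180]=0
k=max(cv2.findContours(m,0,1)[0],key=cv2.contourArea);x,y,w,h=cv2.boundingRect(k);print(x,y,w,h)
for u,v in((x,y),(x+w,y),(x,y+h),(x+w,y+h)):print(np.round(onz(c,(u,v),.030,'wrist'),4))
r=cv2.minAreaRect(k);print(r,onz(c,r[0],.03,'wrist'))"
```

```text
t 15.0 at [0.4273 0.3641 0.1006] yaw 70.31 open 0.997 gf 0.0
(0.4257, 0.3645, 0.016, 70.4) [-0.0011, -0.006, 0.2821, -0.0005]
218 168 72 75
[0.4109 0.4075 0.03  ]
[0.4625 0.389  0.03  ]
[0.3872 0.3489 0.03  ]
[0.4435 0.3289 0.03  ]
((253.5, 205.0), (74.0, 71.0), 90.0) [0.42633101 0.37042881 0.03      ]
```

move_arm:
  increments:
    - [0.007, 0, 0.12, 0, 0, 0, 1]
    - [0.007, 0, 0.24, 0, 0, 0, 1]
    - [0.007, 0, 0.28, 0, 0, 0, 1]
    - [0.007, 0, 0.28, 0, 0, 0, 0.8]
    - [0.007, 0, 0.28, 0, 0, 0, 0]
    - [0.007, 0, 0.28, 0, 0, 0, 0]
    - [0.007, 0, 0.28, 0, 0, 0, 0]
    - [0.007, 0, 0.28, 0, 0, 0, 0]
    - [0.007, 0, 0.28, 0, 0, 0, 0]
    - [0.007, 0, 0.28, 0, 0, 0, 0]

```text
time_s: 15.83
position: [0.4273, 0.3665, 0.0169]
tcp_rot: [[0.336, 0.942, 0.002], [0.942, -0.336, 0.001], [0.002, 0.001, -1.0]]
force: [-0.4, 0.5, 6.1]
opening: 0.646
grasp_force: 30.0
```

move_arm:
  increments:
    - [0, 0, -0.13, 0, 0, 0, 0]
    - [0, 0, -0.26, 0, 0, 0, 0]
    - [-0.242, 0.662, -0.28, 0, 0, -0.131, 0]
    - [-0.242, 0.662, -0.28, 0, 0, -0.131, 0]
    - [-0.242, 0.662, -0.28, 0, 0, -0.131, 0]
    - [-0.242, 0.662, -0.28, 0, 0, -0.131, 0]
    - [-0.242, 0.662, -0.28, 0, 0, -0.131, 0]
    - [-0.242, 0.662, -0.28, 0, 0, -0.131, 0]
    - [-0.242, 0.662, -0.2, 0, 0, -0.131, 0]
    - [-0.242, 0.662, -0.1, 0, 0, -0.131, 0]

```text
time_s: 16.67
position: [0.5933, 0.2302, 0.0477]
tcp_rot: [[-0.066, 0.998, 0.008], [0.998, 0.066, 0.002], [0.001, 0.008, -1.0]]
force: [0.3, 0.2, -2.2]
opening: 0.646
grasp_force: 30.0
```

```bash
python3 -c "
from h import *
c=look('w6',[(.5895,.2327,.003)])
to((.5895,.2307,.020,93.9))"
```

```text
t 16.72 at [0.5871 0.2294 0.0399] yaw 93.83 open 0.644 gf 30.0
(0.5895, 0.2307, 0.02, 93.9) [0.0039, 0.0086, 0.0662, -0.0004]
```

View pics/w6.png

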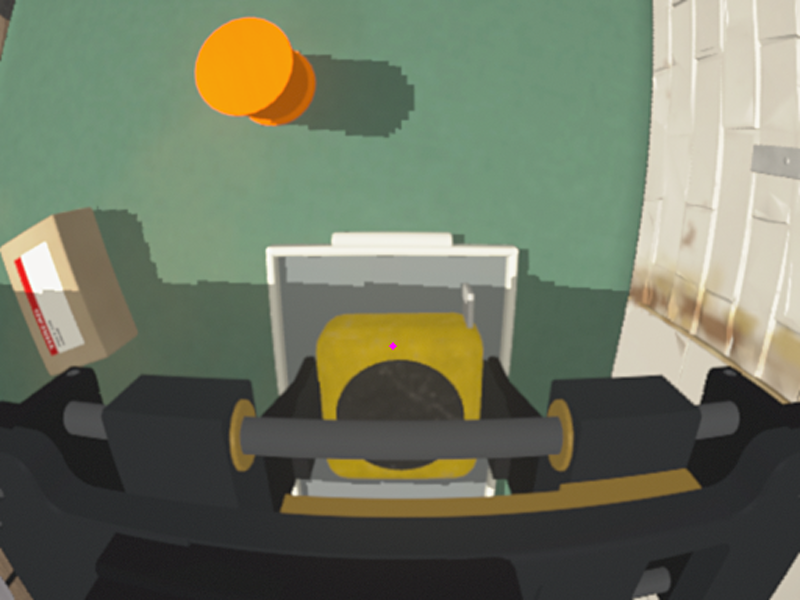

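The wrist view shows the tape square above its compartment (walls at 268–517, tape at 317–482). I'll lower it and open only slightly.

move_arm:
  increments:
    - [0.003, 0, 0.05, 0, 0, 0, 0]
    - [0.003, 0, 0.075, 0, 0, 0, 0]
    - [0.003, 0, 0.087, 0, 0, 0, 0]
    - [0.003, 0, 0.089, 0, 0, 0, 0]
    - [0.003, 0, 0.089, 0, 0, 0, 0]
    - [0.003, 0, 0.089, 0, 0, 0, 0.72]
    - [0.003, 0, 0.089, 0, 0, 0, 0.72]
    - [0.003, 0, 0.089, 0, 0, 0, 0.72]
    - [0.003, 0, 0, 0, 0, 0, 0.72]
    - [0.003, 0, -0.13, 0, 0, 0, 0.8]

```text
time_s: 17.55
position: [0.5865, 0.2312, 0.0814]
tcp_rot: [[-0.069, 0.998, -0.009], [0.998, 0.069, -0.002], [-0.001, -0.009, -1.0]]
force: [0.6, -0.4, -0.4]
opening: 0.741
grasp_force: 0.0
```

move_arm:
  increments:
    - [0, 0, -0.117, 0, 0, 0, 0.8]
    - [0.097, -0.532, -0.117, 0, 0, -0.0907, 0.9]
    - [0.097, -0.532, -0.117, 0, 0, -0.0907, 0.9]
    - [0.097, -0.532, -0.117, 0, 0, -0.0907, 0.9]
    - [0.097, -0.532, -0.117, 0, 0, -0.0907, 0.9]
    - [0.097, -0.532, -0.117, 0, 0, -0.0907, 0.9]
    - [0.097, -0.532, -0.05, 0, 0, -0.0907, 0.9]
    - [0.097, -0.532, -0.05, 0, 0, -0.0907, 0.9]
    - [0.097, -0.532, -0.05, 0, 0, -0.0907, 0.9]
    - [0.097, -0.532, -0.05, 0, 0, -0.0907, 0.9]

```text
time_s: 18.38
position: [0.4291, 0.25, 0.0998]
tcp_rot: [[-0.346, 0.938, 0.001], [0.938, 0.346, 0.0], [-0.0, 0.001, -1.0]]
force: [0.7, -0.5, 0.3]
opening: 0.904
grasp_force: 0.0
```

```bash
python3 -c "
from h import *
d=np.array([-.347,.938]);n=np.array([.938,.347]);m=np.array([.428,.25])
c=look('w7',[(*(m+a*d+b*n),.033) for a,b in((0,0),(.035,.0225),(-.035,.0225),(-.035,-.0225),(.035,-.0225))])
to((.428,.25,.016,110.3))"
```

```text
t 18.43 at [0.4292 0.25   0.0999] yaw 110.24 open 0.899 gf 0.0
(0.428, 0.25, 0.016, 110.3) [0.0014, -0.0042, 0.2796, -0.0003]
```

View pics/w7.png

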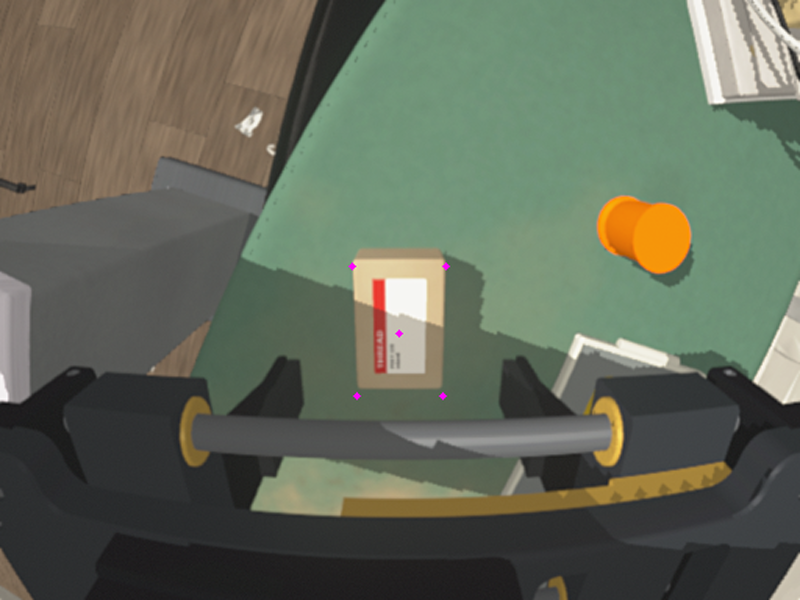

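The wrist view shows the carton, with its red-edged label, square to the tool at (399,325), about 3 mm further along than predicted.

move_arm:
  increments:
    - [0.01, 0, 0.12, 0, 0, 0, 0.8]
    - [0.01, 0, 0.24, 0, 0, 0, 0.75]
    - [0.01, 0, 0.28, 0, 0, 0, 0.75]
    - [0.01, 0, 0.28, 0, 0, 0, 0.7]
    - [0.01, 0, 0.28, 0, 0, 0, 0]
    - [0.01, 0, 0.28, 0, 0, 0, 0]
    - [0.01, 0, 0.28, 0, 0, 0, 0]
    - [0.01, 0, 0.28, 0, 0, 0, 0]
    - [0.01, 0, 0.28, 0, 0, 0, 0]
    - [0.01, 0, 0.28, 0, 0, 0, 0]

```text
time_s: 19.27
position: [0.428, 0.2529, 0.0167]
tcp_rot: [[-0.346, 0.938, 0.002], [0.938, 0.346, 0.001], [-0.0, 0.002, -1.0]]
force: [-0.2, -0.8, 6.7]
opening: 0.518
grasp_force: 30.0
```

move_arm:
  increments:
    - [0, 0, -0.13, 0, 0, 0, 0]
    - [0, 0, -0.26, 0, 0, 0, 0]
    - [-0.526, 0.404, -0.28, 0, 0, 0.091, 0]
    - [-0.526, 0.404, -0.28, 0, 0, 0.091, 0]
    - [-0.526, 0.404, -0.28, 0, 0, 0.091, 0]
    - [-0.526, 0.404, -0.28, 0, 0, 0.091, 0]
    - [-0.526, 0.404, -0.28, 0, 0, 0.091, 0]
    - [-0.526, 0.404, -0.28, 0, 0, 0.091, 0]
    - [-0.526, 0.404, -0.2, 0, 0, 0.091, 0]
    - [-0.526, 0.404, -0.1, 0, 0, 0.091, 0]

```text
time_s: 20.1
position: [0.5981, 0.1464, 0.0475]
tcp_rot: [[-0.066, 0.998, 0.007], [0.998, 0.066, 0.001], [0.0, 0.007, -1.0]]
force: [-0.4, -0.4, -0.0]
opening: 0.516
grasp_force: 30.0
```

```bash
python3 -c "
from h import *
c=look('w8',[(.5953,.1469,.003)])
to((.5953,.1469,.020,93.9))"
```

```text
t 20.15 at [0.5923 0.1461 0.0401] yaw 93.83 open 0.516 gf 30.0
(0.5953, 0.1469, 0.02, 93.9) [0.002, 0.0107, 0.0669, -0.0004]
```

View pics/w8.png

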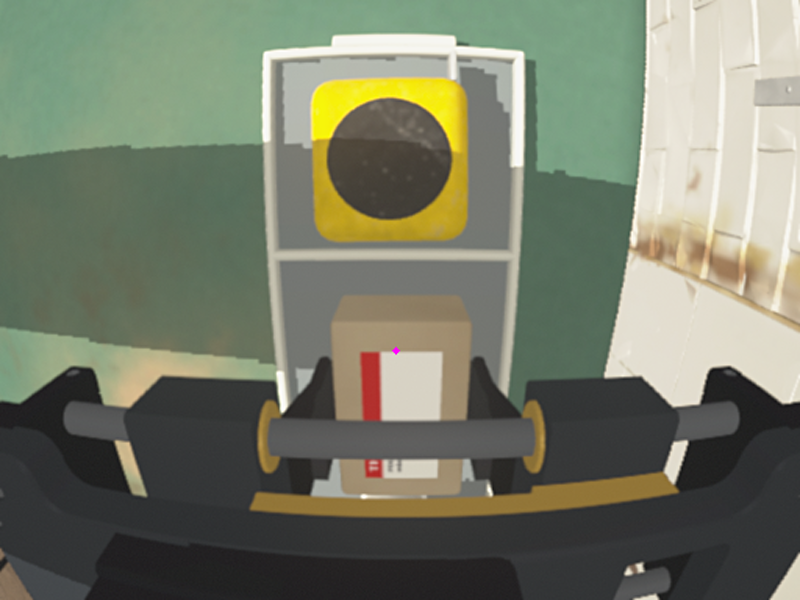

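The wrist view shows the tape square and flat, mid-compartment at (390,160). The carton is upright over the middle compartment, so I'll lower it and release.

move_arm:
  increments:
    - [0, 0, 0.05, 0, 0, 0, 0]
    - [0, 0, 0.075, 0, 0, 0, 0]
    - [0, 0, 0.087, 0, 0, 0, 0]
    - [0, 0, 0.089, 0, 0, 0, 0]
    - [0, 0, 0.089, 0, 0, 0, 0]
    - [0, 0, 0.089, 0, 0, 0, 0.65]
    - [0, 0, 0.089, 0, 0, 0, 0.65]
    - [0, 0, 0.089, 0, 0, 0, 0.65]
    - [0, 0, 0, 0, 0, 0, 0.7]
    - [0, 0, -0.13, 0, 0, 0, 0.8]

```text
time_s: 20.98
position: [0.5924, 0.1464, 0.0816]
tcp_rot: [[-0.068, 0.998, -0.009], [0.998, 0.068, -0.001], [0.0, -0.009, -1.0]]
force: [-0.0, 0.4, 0.8]
opening: 0.704
grasp_force: 0.0
```

move_arm:
  increments:
    - [0, -0.2, -0.3, 0, 0, 0, 1]
    - [0, -0.5, -0.4, 0, 0, 0, 1]
    - [0, -0.5, -0.4, 0, 0, 0, 1]
    - [0, -0.5, -0.4, 0, 0, 0, 1]
    - [0, -0.5, -0.4, 0, 0, 0, 1]
    - [0, -0.5, -0.4, 0, 0, 0, 1]
    - [0, -0.5, -0.4, 0, 0, 0, 1]
    - [0, -0.5, -0.4, 0, 0, 0, 1]

```text
time_s: 21.65
position: [0.4471, 0.1366, 0.2048]
tcp_rot: [[-0.068, 0.998, 0.003], [0.998, 0.068, 0.0], [-0.0, 0.003, -1.0]]
force: [0.3, 0.2, -0.2]
opening: 1.0
grasp_force: 0.0
```

```bash
python3 -c "
from h import *
t=viewer.capture('top')
cv2.imwrite('pics/t9.png',cv2.resize(t['image'][130:250,105:405],None,fx=2.66,fy=2.66,interpolation=cv2.INTER_CUBIC))
w=look('w9',[(.5953,.1469,.009),(.5895,.2327,.009)])"
```

```text
(no output)
```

View pics/t9.png

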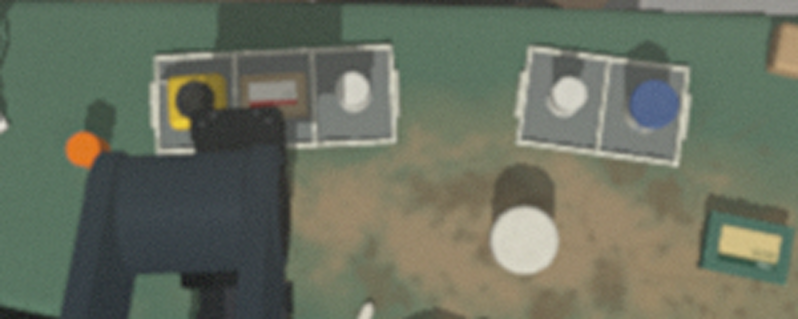

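View pics/w9.png

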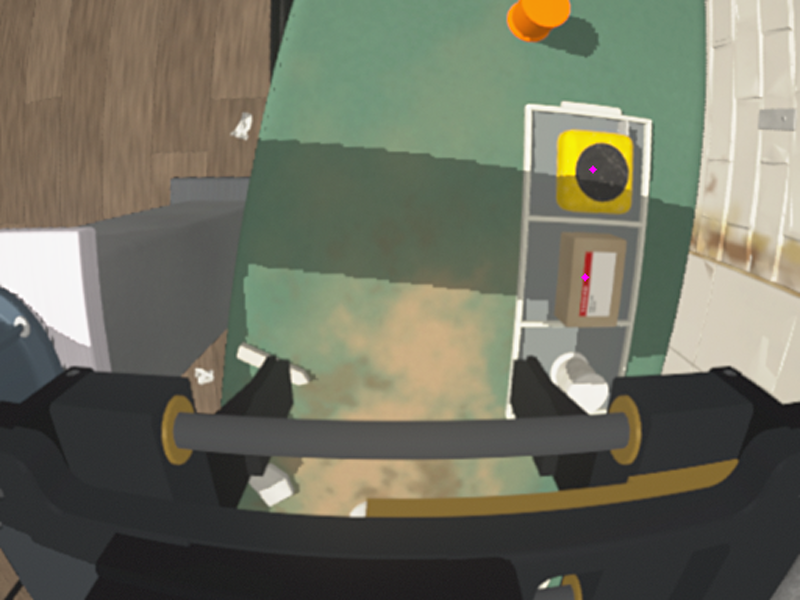

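Both kits are in place. The wrist view shows the tape at (595,170), the carton at (592,280) and the reel at (580,380) each mid-compartment. The top view shows the reel and pot in the pair tray, and the jar and tin unmoved.

```bash
python3 -c "
from h import *
print(workorder.hand_in())"
```

```text
the job is handed in; nothing more can be done
None
```

I made up both mending kits and handed the job in at about 22 s on the robot's clock, with the white jar, the green tin and the orange look-alike left where they were; `hand_in` returned no verdict.

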